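# Dock the socket carriage past its spring catch

## Robot

A 6-joint arm with a two-finger parallel gripper is mounted at the origin on the work surface. World frame = base frame: x ahead of the robot, y to its left, z up, the work surface at z = 0. Lengths are in m, angles in degrees, forces in N, time in s.
With the tool pointing down it reaches from about 0.35 to 0.875 m from the base axis. Payload 4.2 kg.
Tool frame: the origin (TCP) lies on the centre line of the jaws, within the pads' length; the fingertips stand 19 mm ahead of it and the grasp point (between the pads) is the TCP; x points along the fingers, y is the direction in which the jaws open and shut, and the axes are right-handed (so a half turn about x gives the same grasp; the last joint's range is limited). The gripper opens to 87 mm and grips with 3 to 60 N. Pads are 19 mm wide; open, the fingers measure 117 mm over their backs; the gripper's body (75 mm by 190 mm) begins 51 mm behind the grasp point.
Start: joints at [78.243, 22.042, 0.453, 0, -68.411, -14.817], TCP at [0.28, 0.559, 0.242] pointing down, gripper open.
Joint ranges: [-179.83, 179.83], [-69.29, 118.12], [-61.27, 80.66], [-181.25, 117.63], [-171.15, -9.14], [-177.46, 177.46]. Speed limits (degrees/s): [159.86, 159.86, 180, 180, 180, 180].

## Interface

Orientations are given as a 3x3 rotation matrix whose columns are the frame's x, y, z axes.
In Python, from station import r, viewer, job, spotter gives the robot as it stands.
- The arm moves only by the tool play_rows, never from a script. Its argument "commands" is a list of rows, each an object of numbers: "fingers": the gripper command: -1 is fully open, 1 is shut, values between are in proportion; "tx", "ty", "tz": the shift along the tool's x, y, z normalised to -1 to 1, where 1 is 750 mm; "ax", "ay", "az": the turn, a rotation vector about the tool's x, y, z normalised to -1 to 1, where 1 is pi rad. In form: [{"fingers": .., "tx": .., "ty": .., "tz": .., "ax": .., "ay": .., "az": ..}, ...]. A call has 1 to 5 rows; each row is the pose to reach, as a shift and turn from the pose commanded when the call began, along the tool's axes at that moment, turning the shorter way round; what a row does not reach only later rows make up. A row lasts 1/12 s, in which the tool goes at most 41.7 mm and 7.16 degrees, less where a joint would pass 70% of its speed; a pose out of reach is approached as far as the arm can. A call with a number of a shift or a turn outside -1 to 1 is refused whole. A call with a gripper value outside its range is refused whole. The fingers move at their own pace and stop on an object; the grip force is fixed at half the most. Time passes only in rows, so rows that repeat a pose let the fingers close. It gives the time, the measured TCP pose, the force and the opening at its end, in the units of the state.
- r.sense(): the state, without advancing time (a new reading comes with each control period).
- viewer.capture(name): name is "scene" or "top"; returns a dict with "image" (420x560x3 uint8, red, green, blue), "fx", "fy", "cx", "cy" (pixels), "R" (3x3) and "t" (3): a world point X has camera coordinates R X + t. Camera axes: x right, y down, z forward; pixel columns grow to the right and rows downward; lengths in m; the calibration is good to about 2 mm. A picture is of the moment at which its call begins. There is no depth.
- job.finish_job(): hands the job in, once; it reports no verdict.
Trained networks look in a picture, given as the dict that the camera call returned (one of the last four; its "shot" number tells which), for a name from the list of things; names that differ only in an ending like _2 or _b are one class to them, and where a whole thing is asked for, a point or a joint stands for the part that bears it (a point fixed in the world has none). Each returns a list of dicts, best first, with "score" (0 to 1); they miss things now and then, are a little off and sometimes report something else, mostly with a low value. They report only what shows in the picture. A call takes as long as a camera call.
- spotter.find_in(name, picture): "uv" ([column, row] in pixels, amid what is visible of it).
- spotter.silhouettes(name, picture): "region" (420x560 bool, what is visible of it) and "uv" ([column, row] in pixels, amid what is visible of it).
The state is a dict: "time_s": time; "joints": joint angles; "joint_velocities": joint speeds; "effort": joint torques, N m; "tcp_pos": TCP position; "ee_rot": TCP orientation; "wrist_force": force on the tool from outside, world axes, zero at the start; "moment": the same for the moment, N m; "gripper_width": opening from 0.0 (shut) to 1.0 (fully open).
Only numpy, scipy, OpenCV 4.12 (cv2) and the standard library are available. Lean on these libraries where they do the work, as an engineer would, in place of code of your own. Each camera call takes 0.05 s, during which the arm holds its last target. There are 200 camera calls.

## Task

Dock the socket carriage: with shut fingers press the sprung catch bar down beside the carriage and, while you hold it down, push the carriage by its arm along past the catch pin until it is fully home against the end stop; then ease back off the arm and let the bar up, so that the pin springs up behind the arm and locks it. Only press and push: do not grip or lift the carriage. Leave the sockets standing on their pegs and everything else on the bench where it is.

Things in the scene. Friction and masses are not known exactly. Their poses are not given: they have to be found in the camera images.
- dock: dock bolted to the bench: dark steel plate 170 x 300 x 10 mm, green walls. Origin: centre of its underside; z up, y = the way the carriage is pushed home, x = across, towards the catch bar. In its frame the carriage's channel runs along y at x = -38 mm between guide walls (28 mm high) up to an end stop (y = 129 to 141, 44 mm high); the catch bar lies beside it at x = 8 to 72. Nothing stands over the bar
- catch_bar (a joint): how far the catch bar is pressed down, m: 0 = up, 0.014 = bottom stop. Bar and pin move straight down as one piece, wherever along the bar one presses; the spring takes 3 N to start and 8 N at the bottom, and lifts the bar when let go. The pin is clear of the carriage's arm from 0.008 on
- bar_top (a point): middle of the catch bar's flat pressing surface; moves with the bar; at dock x = 48, y = -20 mm. The bar is a bare steel strip with thin ribs, dock x = 8 to 72, y = -128 to 88 mm; its top is 28 mm above the bench when up, 14 mm when fully down, and is free to press and slide along from x = 22 to 72 mm
- pin_top (a point): top centre of the square catch pin (12 mm across, 14 mm along y) that stands 11 mm proud of the catch bar on its channel side, at dock x = 14, y = 35 mm; 39 mm above the bench when up. When up it blocks the carriage's arm
- carriage: green painted socket carriage, loose in the channel: block 66 x 150 x 24 mm (x, y, z), three pegs 10 mm high, an arm out over the catch bar. Origin: centre of its underside, axes as the dock's. In the dock frame x = -38, z = 10 mm; y starts between -55 and 10, the arm meets the raised pin at y = 20, is past it from y = 50, and the block meets the end stop at y = 54 (fully home). A few newtons slide it
- push_face (a point): point to push: on the rear (-y) face of the carriage's arm, above the middle of the catch bar; in the carriage frame x = 86, y = -8, z = 33 mm. The arm is 16 mm thick along y, reaches from the block to 20 mm past this point, and stands 31 to 55 mm above the bench. The light carriage tips if a finger still pressing on this face is drawn upwards
- socket_a: loose dark steel socket standing over a peg of the carriage, 25 mm across, 32 mm high (top 66 mm above the bench); it rides along and stays standing. Origin: centre of its underside
- socket_b: loose dark steel socket standing over a peg of the carriage, 29 mm across, 32 mm high (top 66 mm above the bench); it rides along and stays standing. Origin: centre of its underside
- socket_c: loose dark steel socket standing over a peg of the carriage, 33 mm across, 32 mm high (top 66 mm above the bench); it rides along and stays standing. Origin: centre of its underside
- big_socket: loose dark steel impact socket standing on the bench beyond the catch bar, 42 mm across, 42 mm high; leave it alone. Origin: centre of its underside
- spanner: loose steel spanner lying on the bench near the dock, 170 mm long; leave it alone. Origin: middle of its underside, x along its length
- spray_can: loose spray can standing on the bench, 60 mm across, 190 mm high; leave it alone. Origin: centre of its underside
- screwdriver: loose screwdriver lying on the bench, 200 mm long; leave it alone. Origin: middle of its underside, x along its length
- jar: loose clear jar standing on the bench, 64 mm across, 75 mm high; leave it alone. Origin: centre of its underside

How it is judged:
By the outcome, as a careful person would: the job done as asked, in the order asked, and still so for the second after the job is handed in, with the robot touching nothing.
It also fails if it takes over 38 s, if anything falls off the work surface, if the arm or the gripper's body presses on something with over 40 N, if the wrist force passes 120 N, or if a joint passes its speed limit or range.

## Working session

There is one attempt and no reset: what is moved stays moved. The work goes in short steps, Python scripts to look and compute and a tool call to move; the robot and the scene stay as the last step left them, time stands still between calls to the robot, and variables do not carry over. Pictures are saved under pics/ and viewed, about 8 in all and at most 12, crops included, and the job is handed in when it is done.

Besides the shell and the picture viewer there is one more tool, called after ">>>" by a JSON object that holds its "name" and its "arguments", one argument or row to a line. play_rows: Moves the arm, as the interface text tells. Its arguments: {"type":"object","properties":{"commands":{"type":"array"}},"required":["commands"]}

```bash
ls; mkdir -p pics
python3 - <<'E'
from station import r, viewer, spotter
import cv2,numpy as np
s=r.sense(); print(s)
for n in("top","scene"):
    p=viewer.capture(n); cv2.imwrite(f"pics/{n}0.png",p["image"][:,:,::-1])
    print(n,p["fx"],p["fy"],p["cx"],p["cy"],np.array(p["R"]).tolist(),p["t"])
    for k in("dock","bar_top","pin_top","carriage","push_face","socket_a","big_socket","spanner","spray_can","jar","catch_bar"):
        print(k,[(np.round(d["uv"],1).tolist(),round(d["score"],2)) for d in spotter.find_in(k,p)[:4]])
E
```

```text
pics
{'time_s': 0.0, 'joints': array([ 7.82439906e+01,  2.20907566e+01,  3.78820773e-01, -3.01494506e-02,
       -6.84114186e+01, -1.48162392e+01]), 'joint_velocities': array([ 0.04789123, -0.03915704,  0.04288351,  0.06322898, -0.0369336 ,
        0.00777969]), 'effort': array([-4.66843630e-04, -3.90668213e+01,  1.87403637e+01,  4.21969771e+00,
        1.08568827e-02, -1.97527311e-04]), 'tcp_pos': array([0.27930479, 0.55847806, 0.24045006]), 'ee_rot': array([[-9.17669806e-04, -4.47498560e-01, -8.94284181e-01],
       [-2.00804123e-03, -8.94281930e-01,  4.47499494e-01],
       [-9.99997563e-01,  2.20641628e-03, -7.79400353e-05]]), 'wrist_force': array([-0.06827277,  0.49234382, -0.01236272]), 'moment': array([0.02639788, 0.03455043, 0.02527568]), 'gripper_width': 1.001028843701758}
top 388.0488824271159 388.0488824271159 279.3075731484095 206.38238811619541 [[-0.020936592323468135, -0.9997725321797409, -0.004067308789571695], [-0.9793843826770885, 0.021326849759624435, -0.20087657018066626], [0.20091762010858732, -0.00022221214917738708, -0.9796081158053265]] [0.00265122 0.56780254 1
[... 547 characters left out ...]
92570388 211.59084512841042 [[0.443640984316213, 0.8962035378917566, 0.001376846120638226], [0.5664100319325951, -0.27919451374998244, -0.7753902883181004], [-0.6945231117544307, 0.34477477019383135, -0.6314808034111035]] [-0.25982474 -0.2824046   1.53655934]
dock []
bar_top [([241.7, 229.6], 0.76)]
pin_top [([239.6, 229.0], 0.62)]
carriage [([244.2, 209.2], 0.95)]
push_face [([243.7, 209.4], 0.72), ([243.2, 229.7], 0.52)]
socket_a [([256.8, 191.3], 0.64), ([219.0, 198.1], 0.63), ([238.9, 195.4], 0.56), ([79.1, 263.5], 0.56)]
big_socket [([297.5, 250.9], 0.71)]
spanner [([209.2, 196.8], 0.66)]
spray_can [([418.5, 155.9], 0.66), ([239.8, 195.8], 0.26)]
jar [([365.1, 154.4], 0.7)]
catch_bar []
```

Run:
```python
import cv2
a=cv2.imread("pics/top0.png")[130:310,170:410]; cv2.imwrite("pics/topc.png",cv2.resize(a,(800,600),interpolation=cv2.INTER_CUBIC))
a=cv2.imread("pics/scene0.png")[130:310,140:380]; cv2.imwrite("pics/scenec.png",cv2.resize(a,(800,600),interpolation=cv2.INTER_CUBIC))
```

```text
(no output)
```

View pics/topc.png

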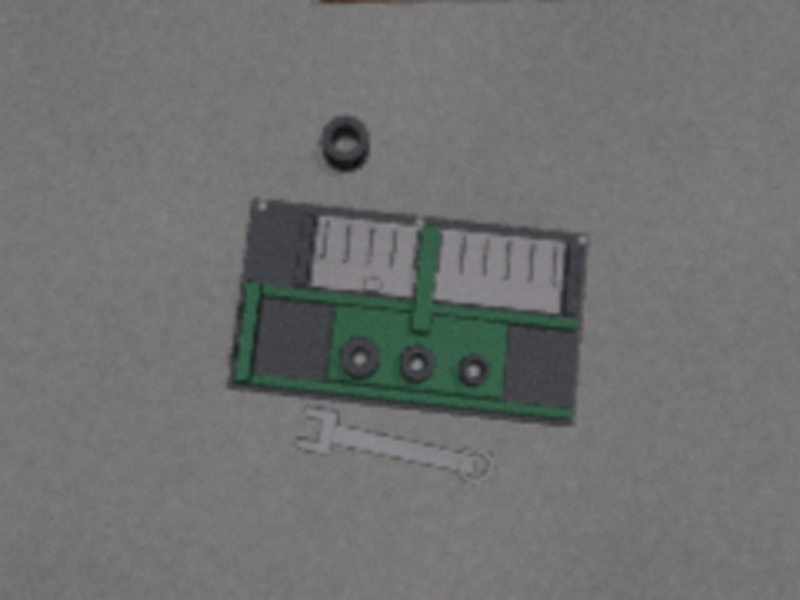

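View pics/scenec.png

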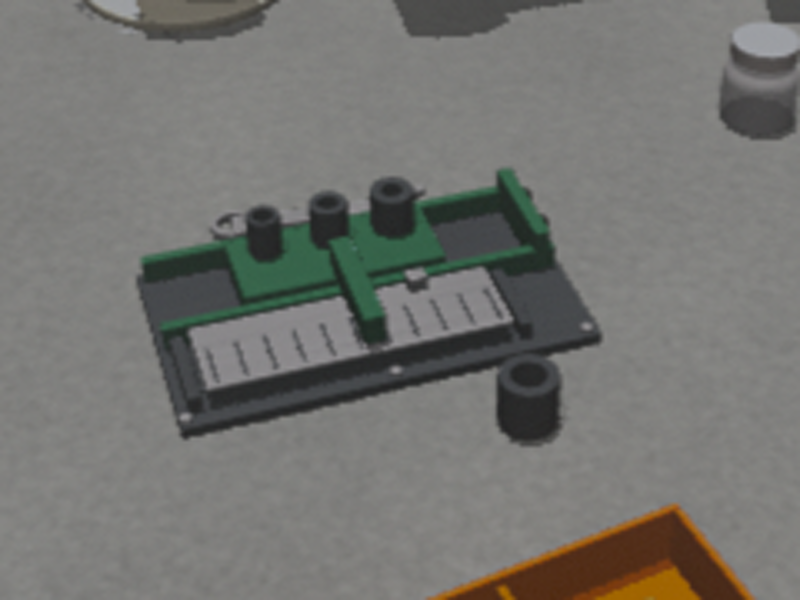

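View pics/top0.png

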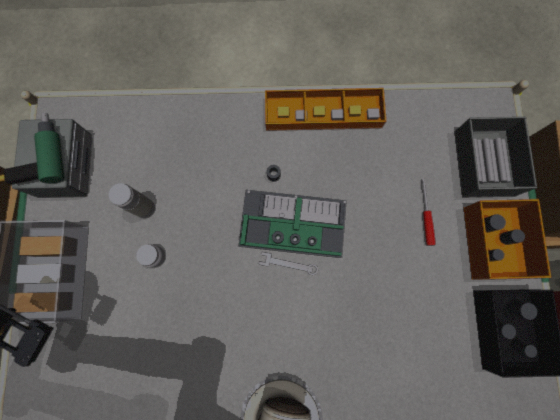

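The top crop shows the plate corners at about (250,200), (587,235), (573,425) and (230,388), with the end stop on the left (+y). The arm is at column ~428, to the right of the pin at (372,283). The scene crop agrees: the arm tip is at (372,320), before the pin at (416,277). Next I fit the poses from both views.

```bash
cat > h.py <<'E'
import numpy as np
from scipy.optimize import least_squares
def proj(p,X):
    c=np.asarray(X)@np.array(p["R"]).T+p["t"]; return np.c_[p["fx"]*c[:,0]/c[:,2]+p["cx"],p["fy"]*c[:,1]/c[:,2]+p["cy"]]
def world(q,L):
    c,s=np.cos(q[2]),np.sin(q[2]); L=np.asarray(L,float)/1000
    return np.c_[q[0]+c*L[:,0]-s*L[:,1],q[1]+s*L[:,0]+c*L[:,1],L[:,2]]
E
python3 - <<'E'
from h import *
from station import viewer
import cv2
T=viewer.capture("top");S=viewer.capture("scene")
f=lambda a,o:np.array(a)*.3+o-0.35
LT=[[85,150,10],[85,-150,10],[-85,-150,10],[-85,150,10]]; uT=f([[250,200],[587,235],[573,425],[230,388]],[170,130])
LS=[[85,-150,10],[85,150,10],[-85,-150,10]]; uS=f([[185,433],[601,337],[138,278]],[140,130])
BT=[[72,88,28],[72,-128,28],[14,35,39]];bT=f([[315,216],[566,241],[373,282]],[170,130])
BS=[[72,-128,28],[72,88,28],[14,35,39]];bS=f([[208,390],[513,325],[417,272]],[140,130])
res=lambda q:np.r_[(proj(T,world(q,LT+BT))-np.r_[uT,bT]).ravel(),(proj(S,world(q,LS+BS))-np.r_[uS,bS]).ravel()]
o=least_squares(res,[.5,0,0],loss="soft_l1");q=o.x
print("dock",q[:2],np.degrees(q[2]));print(res(q).reshape(-1,2).round(1).tolist())
oT=least_squares(lambda q:(proj(T,world(q,LT+BT))-np.r_[uT,bT]).ravel(),q).x;oS=least_squares(lambda q:(proj(S,world(q,LS+BS))-np.r_[uS,bS]).ravel(),q).x;print(oT,oS)
# carriage y
CT=lambda y:[[68,y+8,55],[68,y-8,55],[-15,y+75,34],[-15,y-75,34]]
cT=f([[421,225],[440,226],[333,312],[506,325]],[170,130])
CS=lambda y:[[68,y-8,55],[68,y+8,55]];cS=f([[361,322],[384,313]],[140,130])
for n,P,C,u in(("T",T,CT,cT),("S",S,CS,cS)):
    g=lambda y:(proj(P,world(q,C(y[0])))-u).ravel()
    k=least_squares(g,[0.]); print(n,k.x,k.fun.reshape(-1,2).round(1).tolist())
y=k.x[0]
for P,n in((T,"top"),(S,"scene")):
    im=P["image"][:,:,::-1].copy();im=cv2.resize(im,None,fx=3,fy=3)
    for L,c in((LT+[[-85,150,10]],(0,0,255)),(BT+BS,(255,0,255)),(CT(y),(0,255,255))):
        for u in proj(P,world(q,L)): cv2.circle(im,tuple(int(v) for v in u*3+1),3,c,-1)
    cv2.imwrite(f"pics/fit_{n}.png",im[450:900,450:1150])
R=np.array([[-9.17669806e-04,-.4475,-.8943],[-.002,-.8943,.4475],[-1,.0022,0]])
print("dock ydir",[-np.sin(q[2]),np.cos(q[2])])
print("pin,bar",world(q,[[14,35,39],[48,-20,28],[48,y-8-40,28]]))
E
```

```text
dock [ 0.52855149 -0.04685669] -7.278184097691644
[[0.4, -0.5], [0.2, -0.6], [0.1, 0.0], [-0.9, 0.1], [0.9, -0.3], [-0.4, -0.2], [-0.5, 0.6], [-1.1, -0.3], [1.0, -1.1], [-0.9, -0.5], [-0.1, 0.4], [0.8, -1.1], [-0.1, 0.8]]
[ 0.52816882 -0.04697077 -0.12532724] [ 0.52942443 -0.04682354 -0.13142342]
T [-9.45931826] [[-0.1, -0.6], [-0.2, -0.4], [-0.2, 0.7], [0.3, 2.3]]
S [-12.72190762] [[0.1, -0.1], [0.1, 1.1]]
dock ydir [np.float64(0.12668692634170173), np.float64(0.9919427517221406)]
pin,bar [[ 0.54687273 -0.01391231  0.039     ]
 [ 0.573631   -0.07277652  0.028     ]
 [ 0.56847207 -0.11317032  0.028     ]]
```

View pics/fit_top.png

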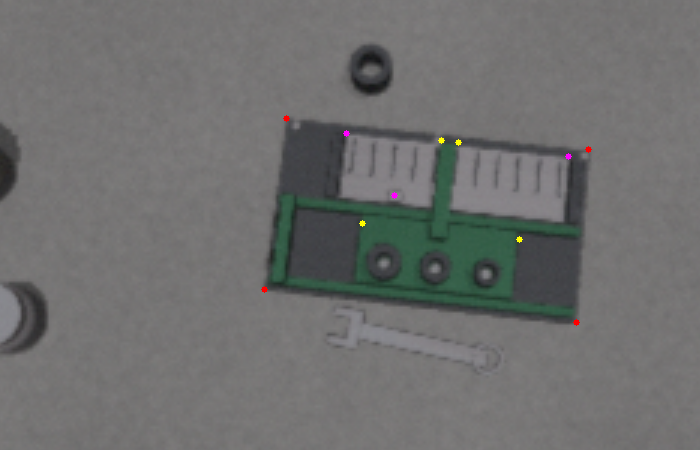

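The fit is consistent to about 2 mm: dock at (0.5286, -0.0468), yaw -7.3°, carriage y ≈ -11 mm. I'll move over the bar behind the arm with the fingers shutting.

>>> {"name": "play_rows", "arguments": {
  "commands": [
    {"fingers": 1,"tx": 0,"ty": 0.63,"tz": -0.745,"ax": -0.107,"ay": 0,"az": 0},
    {"fingers": 1,"tx": 0,"ty": 0.63,"tz": -0.745,"ax": -0.107,"ay": 0,"az": 0},
    {"fingers": 1,"tx": 0,"ty": 0.63,"tz": -0.745,"ax": -0.107,"ay": 0,"az": 0},
    {"fingers": 1,"tx": 0,"ty": 0.63,"tz": -0.745,"ax": -0.107,"ay": 0,"az": 0},
    {"fingers": 1,"tx": 0,"ty": 0.63,"tz": -0.745,"ax": -0.107,"ay": 0,"az": 0}
  ]
}}

```text
time_s: 1.72
tcp_pos: [0.362, 0.3657, 0.2417]
ee_rot: [[0.0, -0.126, -0.992], [0.0, -0.992, 0.126], [-1.0, -0.0, -0.0]]
wrist_force: [1.2, 0.5, -0.0]
gripper_width: 0.707
```

```bash
cat > go.py <<'E'
import sys
from h import *
from station import r
from scipy.spatial.transform import Rotation as Ro
q=[.5286,-.0468,np.radians(-7.28)]
s=r.sense(); R=s["ee_rot"];p=s["tcp_pos"]
c,sn=np.cos(q[2]),np.sin(q[2]); D=np.array([[c,-sn],[sn,c]])
print("t",round(s["time_s"],2),"tcp",p.round(4),"tip z mm",round(1000*(p[2]-.019),1),"F",s["wrist_force"].round(1),"w",round(s["gripper_width"],3))
print("dock xy mm",(1000*D.T@(p[:2]-q[:2])).round(1), "F dock",(D.T@s["wrist_force"][:2]).round(1))
yd=-np.array([-sn,c,0]); G=np.c_[[0,0,-1],yd,np.cross([0,0,-1],yd)]
if len(sys.argv)>1:
    x,y,z=map(float,sys.argv[1:4]); g=world(q,[[x,y,z]])[0]; g[2]+=.019
    print("shift",(R.T@(g-p)/.75).round(4),"turn",(Ro.from_matrix(R.T@G).as_rotvec()/np.pi).round(4))
E
python3 go.py 48 -62 215
```

```text
t 1.72 tcp [0.362  0.3657 0.2417] tip z mm 222.7 F [ 1.2  0.5 -0. ] w 0.707
dock xy mm [-217.6  388.1] F dock [1.1 0.6]
shift [ 0.0102  0.6002 -0.3539] turn [ 0.0001 -0.0001  0.0001]
```

>>> {"name": "play_rows", "arguments": {
  "commands": [
    {"fingers": 1,"tx": 0,"ty": 0.6,"tz": -0.354,"ax": 0,"ay": 0,"az": 0},
    {"fingers": 1,"tx": 0,"ty": 0.6,"tz": -0.354,"ax": 0,"ay": 0,"az": 0},
    {"fingers": 1,"tx": 0,"ty": 0.6,"tz": -0.354,"ax": 0,"ay": 0,"az": 0},
    {"fingers": 1,"tx": 0,"ty": 0.6,"tz": -0.354,"ax": 0,"ay": 0,"az": 0},
    {"fingers": 1,"tx": 0,"ty": 0.6,"tz": -0.354,"ax": 0,"ay": 0,"az": 0}
  ]
}}

```text
time_s: 2.13
tcp_pos: [0.4442, 0.1742, 0.242]
ee_rot: [[0.001, -0.127, -0.992], [0.001, -0.992, 0.127], [-1.0, -0.001, -0.001]]
wrist_force: [1.3, 0.1, -0.2]
gripper_width: 0.328
```

```bash
python3 go.py 48 -62 150
```

```text
t 2.13 tcp [0.4442 0.1742 0.242 ] tip z mm 223.0 F [ 1.3  0.1 -0.2] w 0.328
dock xy mm [-111.8  208.5] F dock [1.3 0.3]
shift [ 0.0973  0.3607 -0.2129] turn [ 0.     -0.0003  0.0002]
```

>>> {"name": "play_rows", "arguments": {
  "commands": [
    {"fingers": 1,"tx": 0.08,"ty": 0.36,"tz": -0.213,"ax": 0,"ay": 0,"az": 0},
    {"fingers": 1,"tx": 0.08,"ty": 0.36,"tz": -0.213,"ax": 0,"ay": 0,"az": 0},
    {"fingers": 1,"tx": 0.08,"ty": 0.36,"tz": -0.213,"ax": 0,"ay": 0,"az": 0},
    {"fingers": 1,"tx": 0.08,"ty": 0.36,"tz": -0.213,"ax": 0,"ay": 0,"az": 0},
    {"fingers": 1,"tx": 0.08,"ty": 0.36,"tz": -0.213,"ax": 0,"ay": 0,"az": 0}
  ]
}}

```text
time_s: 2.55
tcp_pos: [0.5253, -0.0139, 0.2024]
ee_rot: [[0.001, -0.127, -0.992], [0.0, -0.992, 0.127], [-1.0, -0.0, -0.001]]
wrist_force: [1.3, 0.3, 0.4]
gripper_width: 0.02
```

```bash
python3 go.py 48 -62 70
```

```text
t 2.55 tcp [ 0.5253 -0.0139  0.2024] tip z mm 183.4 F [1.3 0.3 0.4] w 0.02
dock xy mm [-7.5 32.2] F dock [1.3 0.4]
shift [ 0.1513  0.1256 -0.0739] turn [-0.0001 -0.0003  0.0001]
```

>>> {"name": "play_rows", "arguments": {
  "commands": [
    {"fingers": 1,"tx": 0.02,"ty": 0.126,"tz": -0.074,"ax": 0,"ay": 0,"az": 0},
    {"fingers": 1,"tx": 0.02,"ty": 0.126,"tz": -0.074,"ax": 0,"ay": 0,"az": 0},
    {"fingers": 1,"tx": 0.1,"ty": 0.126,"tz": -0.074,"ax": 0,"ay": 0,"az": 0},
    {"fingers": 1,"tx": 0.15,"ty": 0.126,"tz": -0.074,"ax": 0,"ay": 0,"az": 0},
    {"fingers": 1,"tx": 0.15,"ty": 0.126,"tz": -0.074,"ax": 0,"ay": 0,"az": 0}
  ]
}}

```text
time_s: 2.97
tcp_pos: [0.5657, -0.1144, 0.0857]
ee_rot: [[-0.006, -0.131, -0.991], [0.001, -0.991, 0.131], [-1.0, 0.0, 0.006]]
wrist_force: [-0.1, 0.2, -0.6]
gripper_width: 0.006
```

```bash
python3 go.py 48 -62 35
python3 - <<'E'
from station import viewer
import cv2,numpy as np
a=viewer.capture("scene")["image"][130:280,160:320,::-1];b=viewer.capture("top")["image"][150:300,220:380,::-1]
cv2.imwrite("pics/p1.png",cv2.resize(np.hstack([a,b]),(800,375),interpolation=cv2.INTER_CUBIC))
E
```

```text
t 2.97 tcp [ 0.5657 -0.1144  0.0857] tip z mm 66.7 F [-0.1  0.2 -0.6] w 0.006
dock xy mm [ 45.4 -62.4] F dock [-0.1  0.2]
shift [ 0.0422 -0.0005 -0.0037] turn [-0.0014  0.0018 -0.    ]
```

View pics/p1.png

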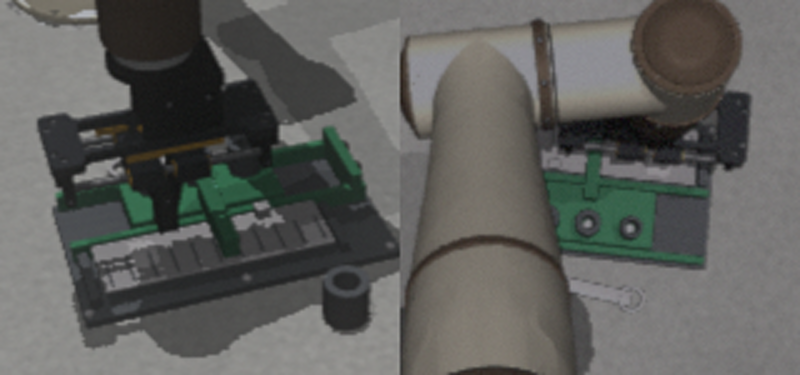

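The shut fingers are over the bar at about (168,230), clear behind the arm at (225,245). I'll descend to just above the bar.

>>> {"name": "play_rows", "arguments": {
  "commands": [
    {"fingers": 1,"tx": 0.02,"ty": 0,"tz": 0,"ax": 0,"ay": 0,"az": 0},
    {"fingers": 1,"tx": 0.04,"ty": 0,"tz": 0,"ax": 0,"ay": 0,"az": 0},
    {"fingers": 1,"tx": 0.04,"ty": 0,"tz": 0,"ax": 0,"ay": 0,"az": 0},
    {"fingers": 1,"tx": 0.04,"ty": 0,"tz": 0,"ax": 0,"ay": 0,"az": 0}
  ]
}}

```text
time_s: 3.4
tcp_pos: [0.5686, -0.1123, 0.0613]
ee_rot: [[0.002, -0.126, -0.992], [-0.0, -0.992, 0.126], [-1.0, 0.0, -0.002]]
wrist_force: [-0.2, 0.9, 1.2]
gripper_width: 0.005
```

```bash
python3 go.py 48 -62 16.5
```

```text
t 3.4 tcp [ 0.5686 -0.1123  0.0613] tip z mm 42.3 F [-0.2  0.9  1.2] w 0.005
dock xy mm [ 48.  -59.9] F dock [-0.3  0.8]
shift [ 0.0345  0.0028 -0.    ] turn [ 0.0002 -0.0005 -0.0001]
```

>>> {"name": "play_rows", "arguments": {
  "commands": [
    {"fingers": 1,"tx": 0.012,"ty": 0,"tz": 0,"ax": 0,"ay": 0,"az": 0},
    {"fingers": 1,"tx": 0.02,"ty": 0,"tz": 0,"ax": 0,"ay": 0,"az": 0},
    {"fingers": 1,"tx": 0.026,"ty": 0,"tz": 0,"ax": 0,"ay": 0,"az": 0},
    {"fingers": 1,"tx": 0.03,"ty": 0,"tz": 0,"ax": 0,"ay": 0,"az": 0},
    {"fingers": 1,"tx": 0.03,"ty": 0,"tz": 0,"ax": 0,"ay": 0,"az": 0}
  ]
}}

```text
time_s: 3.82
tcp_pos: [0.5691, -0.1124, 0.038]
ee_rot: [[0.003, -0.127, -0.992], [-0.0, -0.992, 0.127], [-1.0, -0.0, -0.003]]
wrist_force: [1.6, 1.7, 6.1]
gripper_width: 0.005
```

```bash
python3 go.py 48 -62 16
```

```text
t 3.82 tcp [ 0.5691 -0.1124  0.038 ] tip z mm 19.0 F [1.6 1.7 6.1] w 0.005
dock xy mm [ 48.5 -59.9] F dock [1.3 1.8]
shift [0.004  0.0028 0.0007] turn [ 0.     -0.0009  0.0001]
```

>>> {"name": "play_rows", "arguments": {
  "commands": [
    {"fingers": 1,"tx": 0.004,"ty": 0,"tz": 0,"ax": 0,"ay": 0,"az": 0},
    {"fingers": 1,"tx": 0.004,"ty": 0,"tz": 0,"ax": 0,"ay": 0,"az": 0},
    {"fingers": 1,"tx": 0.004,"ty": -0.008,"tz": 0,"ax": 0,"ay": 0,"az": 0},
    {"fingers": 1,"tx": 0.004,"ty": -0.014,"tz": 0,"ax": 0,"ay": 0,"az": 0},
    {"fingers": 1,"tx": 0.004,"ty": -0.02,"tz": 0,"ax": 0,"ay": 0,"az": 0}
  ]
}}

```text
time_s: 4.23
tcp_pos: [0.5697, -0.099, 0.0354]
ee_rot: [[-0.0, -0.127, -0.992], [-0.002, -0.992, 0.127], [-1.0, 0.002, 0.0]]
wrist_force: [-1.2, -4.6, 6.3]
gripper_width: 0.005
```

```bash
python3 go.py 48 31 16
```

```text
t 4.23 tcp [ 0.5697 -0.099   0.0354] tip z mm 16.4 F [-1.2 -4.6  6.3] w 0.005
dock xy mm [ 47.3 -46.6] F dock [-0.6 -4.8]
shift [ 0.0004 -0.1034 -0.0009] turn [-0.0001  0.     -0.0006]
```

>>> {"name": "play_rows", "arguments": {
  "commands": [
    {"fingers": 1,"tx": 0,"ty": -0.006,"tz": 0,"ax": 0,"ay": 0,"az": 0},
    {"fingers": 1,"tx": 0,"ty": -0.012,"tz": 0,"ax": 0,"ay": 0,"az": 0},
    {"fingers": 1,"tx": 0,"ty": -0.018,"tz": 0,"ax": 0,"ay": 0,"az": 0},
    {"fingers": 1,"tx": 0,"ty": -0.024,"tz": 0,"ax": 0,"ay": 0,"az": 0},
    {"fingers": 1,"tx": 0,"ty": -0.03,"tz": 0,"ax": 0,"ay": 0,"az": 0}
  ]
}}

```text
time_s: 4.65
tcp_pos: [0.5722, -0.0773, 0.0353]
ee_rot: [[-0.001, -0.127, -0.992], [-0.003, -0.992, 0.127], [-1.0, 0.003, 0.001]]
wrist_force: [-0.6, -8.6, 6.2]
gripper_width: 0.002
```

```bash
python3 go.py 48 31 16;python3 - <<'E'
from station import viewer
import cv2,numpy as np
a=viewer.capture("scene")["image"][150:270,170:330,::-1]
cv2.imwrite("pics/p2.png",cv2.resize(a,(800,600),interpolation=cv2.INTER_CUBIC))
E
```

```text
t 4.65 tcp [ 0.5722 -0.0773  0.0353] tip z mm 16.3 F [-0.6 -8.6  6.2] w 0.002
dock xy mm [ 47.1 -24.8] F dock [ 0.4 -8.6]
shift [ 0.0002 -0.0743 -0.0012] turn [-0.      0.0003 -0.0009]
```

View pics/p2.png

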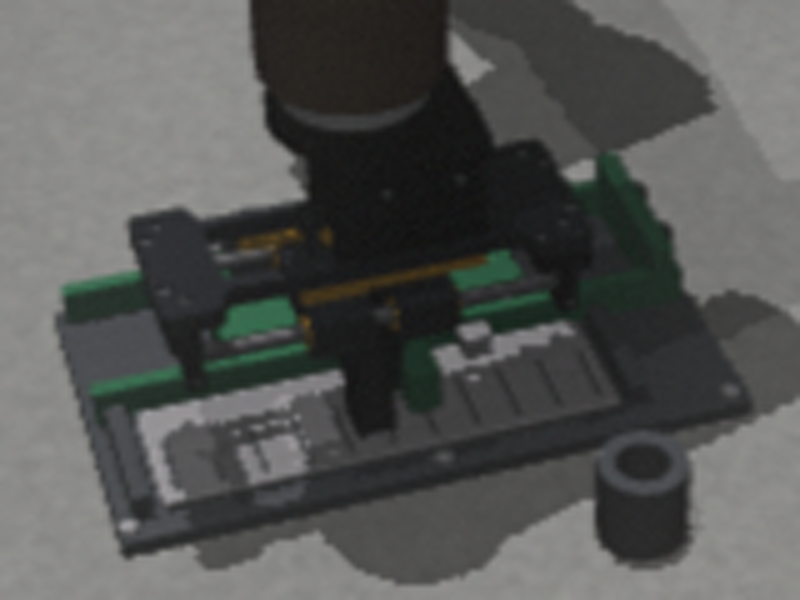

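The finger is now touching the arm at about (405,375). The bar is 11.7 mm down and the pin is low. I'll keep pushing.

>>> {"name": "play_rows", "arguments": {
  "commands": [
    {"fingers": 1,"tx": 0,"ty": -0.006,"tz": 0,"ax": 0,"ay": 0,"az": 0},
    {"fingers": 1,"tx": 0,"ty": -0.012,"tz": 0,"ax": 0,"ay": 0,"az": 0},
    {"fingers": 1,"tx": 0,"ty": -0.018,"tz": 0,"ax": 0,"ay": 0,"az": 0},
    {"fingers": 1,"tx": 0,"ty": -0.024,"tz": 0,"ax": 0,"ay": 0,"az": 0},
    {"fingers": 1,"tx": 0,"ty": -0.03,"tz": 0,"ax": 0,"ay": 0,"az": 0}
  ]
}}

```text
time_s: 5.12
tcp_pos: [0.575, -0.0554, 0.0353]
ee_rot: [[-0.001, -0.127, -0.992], [-0.003, -0.992, 0.127], [-1.0, 0.003, 0.001]]
wrist_force: [-0.2, -7.9, 5.2]
gripper_width: 0.006
```

```bash
python3 go.py 48 31 16
```

```text
t 5.12 tcp [ 0.575  -0.0554  0.0353] tip z mm 16.3 F [-0.2 -7.9  5.2] w 0.006
dock xy mm [47.1 -2.7] F dock [ 0.8 -7.8]
shift [ 0.0003 -0.0449 -0.0011] turn [-0.0002  0.0003 -0.0009]
```

>>> {"name": "play_rows", "arguments": {
  "commands": [
    {"fingers": 1,"tx": 0,"ty": -0.006,"tz": 0,"ax": 0,"ay": 0,"az": 0},
    {"fingers": 1,"tx": 0,"ty": -0.012,"tz": 0,"ax": 0,"ay": 0,"az": 0},
    {"fingers": 1,"tx": 0,"ty": -0.018,"tz": 0,"ax": 0,"ay": 0,"az": 0},
    {"fingers": 1,"tx": 0,"ty": -0.024,"tz": 0,"ax": 0,"ay": 0,"az": 0},
    {"fingers": 1,"tx": 0,"ty": -0.03,"tz": 0,"ax": 0,"ay": 0,"az": 0}
  ]
}}

```text
time_s: 5.53
tcp_pos: [0.578, -0.0332, 0.0353]
ee_rot: [[-0.001, -0.127, -0.992], [-0.003, -0.992, 0.127], [-1.0, 0.003, 0.001]]
wrist_force: [0.4, -8.6, 5.6]
gripper_width: 0.007
```

```bash
python3 go.py 48 31 16
```

```text
t 5.53 tcp [ 0.578  -0.0332  0.0353] tip z mm 16.3 F [ 0.4 -8.6  5.6] w 0.007
dock xy mm [47.2 19.8] F dock [ 1.5 -8.5]
shift [ 0.0004 -0.015  -0.001 ] turn [-0.0002  0.0003 -0.001 ]
```

Now slowly, watching for the force to rise at the stop.

>>> {"name": "play_rows", "arguments": {
  "commands": [
    {"fingers": 1,"tx": 0,"ty": -0.003,"tz": 0,"ax": 0,"ay": 0,"az": 0},
    {"fingers": 1,"tx": 0,"ty": -0.006,"tz": 0,"ax": 0,"ay": 0,"az": 0},
    {"fingers": 1,"tx": 0,"ty": -0.008,"tz": 0,"ax": 0,"ay": 0,"az": 0},
    {"fingers": 1,"tx": 0,"ty": -0.01,"tz": 0,"ax": 0,"ay": 0,"az": 0}
  ]
}}

```text
time_s: 5.87
tcp_pos: [0.5789, -0.0258, 0.0353]
ee_rot: [[-0.001, -0.127, -0.992], [-0.003, -0.992, 0.127], [-1.0, 0.003, 0.001]]
wrist_force: [1.0, -9.2, 6.3]
gripper_width: 0.006
```

```bash
python3 go.py 48 31 16
```

```text
t 5.87 tcp [ 0.5789 -0.0258  0.0353] tip z mm 16.3 F [ 1.  -9.2  6.3] w 0.006
dock xy mm [47.3 27.2] F dock [ 2.2 -9. ]
shift [ 0.0004 -0.0051 -0.001 ] turn [-0.0001  0.0003 -0.001 ]
```

>>> {"name": "play_rows", "arguments": {
  "commands": [
    {"fingers": 1,"tx": 0,"ty": -0.002,"tz": 0,"ax": 0,"ay": 0,"az": 0},
    {"fingers": 1,"tx": 0,"ty": -0.004,"tz": 0,"ax": 0,"ay": 0,"az": 0},
    {"fingers": 1,"tx": 0,"ty": -0.006,"tz": 0,"ax": 0,"ay": 0,"az": 0}
  ]
}}

```text
time_s: 6.12
tcp_pos: [0.5795, -0.0215, 0.0353]
ee_rot: [[-0.001, -0.127, -0.992], [-0.003, -0.992, 0.127], [-1.0, 0.003, 0.001]]
wrist_force: [0.9, -8.5, 7.0]
gripper_width: 0.004
```

```bash
python3 go.py 48 31 16
```

```text
t 6.12 tcp [ 0.5795 -0.0215  0.0353] tip z mm 16.3 F [ 0.9 -8.5  7. ] w 0.004
dock xy mm [47.3 31.6] F dock [ 1.9 -8.3]
shift [ 0.0004  0.0008 -0.001 ] turn [-0.0002  0.0003 -0.001 ]
```

>>> {"name": "play_rows", "arguments": {
  "commands": [
    {"fingers": 1,"tx": 0,"ty": -0.002,"tz": 0,"ax": 0,"ay": 0,"az": 0},
    {"fingers": 1,"tx": 0,"ty": -0.004,"tz": 0,"ax": 0,"ay": 0,"az": 0}
  ]
}}

```text
time_s: 6.28
tcp_pos: [0.5799, -0.0185, 0.0353]
ee_rot: [[-0.001, -0.127, -0.992], [-0.003, -0.992, 0.127], [-1.0, 0.003, 0.001]]
wrist_force: [0.5, -8.2, 6.4]
gripper_width: 0.011
```

```bash
python3 go.py 48 31 16;python3 - <<'E'
from station import viewer
import cv2,numpy as np
a=viewer.capture("scene")["image"][150:270,170:330,::-1];b=viewer.capture("top")["image"][170:290,220:380,::-1]
cv2.imwrite("pics/p3.png",cv2.resize(np.hstack([a,b]),(800,300),interpolation=cv2.INTER_CUBIC))
E
```

```text
t 6.28 tcp [ 0.5799 -0.0185  0.0353] tip z mm 16.3 F [ 0.5 -8.2  6.4] w 0.011
dock xy mm [47.3 34.6] F dock [ 1.5 -8. ]
shift [ 0.0004  0.0048 -0.0009] turn [-0.0002  0.0003 -0.001 ]
```

View pics/p3.png

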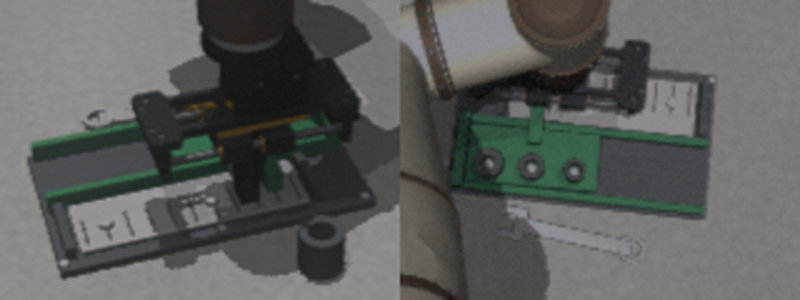

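The carriage is nearly at the stop: in the top view the block's front is at ~(470,115). All three sockets are standing. I'll keep creeping until the force rises.

>>> {"name": "play_rows", "arguments": {
  "commands": [
    {"fingers": 1,"tx": 0,"ty": -0.002,"tz": 0,"ax": 0,"ay": 0,"az": 0},
    {"fingers": 1,"tx": 0,"ty": -0.004,"tz": 0,"ax": 0,"ay": 0,"az": 0}
  ]
}}

```text
time_s: 6.55
tcp_pos: [0.58, -0.0171, 0.0354]
ee_rot: [[-0.003, -0.127, -0.992], [-0.005, -0.992, 0.127], [-1.0, 0.005, 0.002]]
wrist_force: [2.1, -22.3, 5.9]
gripper_width: 0.002
```

```bash
python3 go.py 48 31 16
```

```text
t 6.55 tcp [ 0.58   -0.0171  0.0354] tip z mm 16.4 F [  2.1 -22.3   5.9] w 0.002
dock xy mm [47.3 36. ] F dock [  4.9 -21.9]
shift [ 0.0005  0.0066 -0.001 ] turn [-0.      0.0006 -0.0017]
```

The force jumped to 22 N with only 1.4 mm of motion, so the carriage is home. I'll ease back along the bar with it still pressed.

>>> {"name": "play_rows", "arguments": {
  "commands": [
    {"fingers": 1,"tx": 0,"ty": 0.003,"tz": 0,"ax": 0,"ay": 0,"az": 0},
    {"fingers": 1,"tx": 0,"ty": 0.007,"tz": 0,"ax": 0,"ay": 0,"az": 0},
    {"fingers": 1,"tx": 0,"ty": 0.013,"tz": 0,"ax": 0,"ay": 0,"az": 0},
    {"fingers": 1,"tx": 0,"ty": 0.02,"tz": 0,"ax": 0,"ay": 0,"az": 0},
    {"fingers": 1,"tx": 0,"ty": 0.02,"tz": 0,"ax": 0,"ay": 0,"az": 0}
  ]
}}

```text
time_s: 6.97
tcp_pos: [0.5799, -0.028, 0.0357]
ee_rot: [[0.003, -0.127, -0.992], [0.0, -0.992, 0.127], [-1.0, -0.001, -0.003]]
wrist_force: [0.8, 0.2, 5.7]
gripper_width: 0.006
```

```bash
python3 go.py 48 31 16;python3 - <<'E'
from station import viewer
import cv2,numpy as np
a=viewer.capture("scene")["image"][150:270,170:330,::-1];b=viewer.capture("top")["image"][170:290,220:380,::-1]
cv2.imwrite("pics/p4.png",cv2.resize(np.hstack([a,b]),(800,300),interpolation=cv2.INTER_CUBIC))
E
```

```text
t 6.97 tcp [ 0.5799 -0.028   0.0357] tip z mm 16.7 F [0.8 0.2 5.7] w 0.006
dock xy mm [48.5 25.1] F dock [0.8 0.3]
shift [ 0.0009 -0.0078  0.0007] turn [-0.0002 -0.001   0.0003]
```

View pics/p4.png

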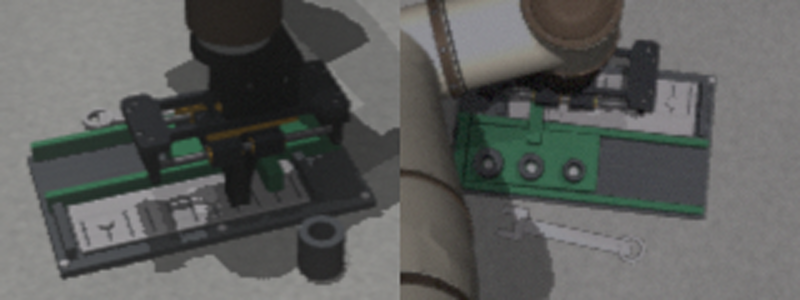

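The finger is clear of the arm (gap at ~(257,175)), and the carriage stayed where it was. Now I'll let the bar up slowly, then lift away.

>>> {"name": "play_rows", "arguments": {
  "commands": [
    {"fingers": 1,"tx": -0.006,"ty": 0.004,"tz": 0,"ax": 0,"ay": 0,"az": 0},
    {"fingers": 1,"tx": -0.012,"ty": 0.008,"tz": 0,"ax": 0,"ay": 0,"az": 0},
    {"fingers": 1,"tx": -0.02,"ty": 0.008,"tz": 0,"ax": 0,"ay": 0,"az": 0},
    {"fingers": 1,"tx": -0.035,"ty": 0.008,"tz": 0,"ax": 0,"ay": 0,"az": 0},
    {"fingers": 1,"tx": -0.07,"ty": 0.008,"tz": 0,"ax": 0,"ay": 0,"az": 0}
  ]
}}

```text
time_s: 7.48
tcp_pos: [0.5742, -0.0347, 0.0842]
ee_rot: [[-0.01, -0.129, -0.992], [-0.001, -0.992, 0.129], [-1.0, 0.003, 0.01]]
wrist_force: [0.7, -0.9, -0.4]
gripper_width: 0.004
```

>>> {"name": "play_rows", "arguments": {
  "commands": [
    {"fingers": 1,"tx": -0.05,"ty": 0,"tz": 0,"ax": 0,"ay": 0,"az": 0},
    {"fingers": 1,"tx": -0.1,"ty": 0,"tz": 0,"ax": 0,"ay": 0,"az": 0},
    {"fingers": 1,"tx": -0.15,"ty": 0,"tz": 0,"ax": 0,"ay": 0,"az": 0},
    {"fingers": 1,"tx": -0.2,"ty": 0.05,"tz": 0,"ax": 0,"ay": 0,"az": 0},
    {"fingers": 1,"tx": -0.2,"ty": 0.1,"tz": 0,"ax": 0,"ay": 0,"az": 0}
  ]
}}

```text
time_s: 7.9
tcp_pos: [0.5709, -0.103, 0.2428]
ee_rot: [[0.01, -0.122, -0.992], [-0.001, -0.993, 0.122], [-1.0, -0.0, -0.01]]
wrist_force: [1.1, -0.3, 0.6]
gripper_width: 0.006
```

>>> {"name": "play_rows", "arguments": {
  "commands": [
    {"fingers": 1,"tx": 0,"ty": 0.06,"tz": 0,"ax": 0,"ay": 0,"az": 0},
    {"fingers": 1,"tx": 0,"ty": 0.12,"tz": 0,"ax": 0,"ay": 0,"az": 0},
    {"fingers": 1,"tx": 0,"ty": 0.18,"tz": 0,"ax": 0,"ay": 0,"az": 0},
    {"fingers": 1,"tx": 0,"ty": 0.24,"tz": 0,"ax": 0,"ay": 0,"az": 0},
    {"fingers": 1,"tx": 0,"ty": 0.24,"tz": 0,"ax": 0,"ay": 0,"az": 0}
  ]
}}

```text
time_s: 8.32
tcp_pos: [0.5435, -0.2866, 0.2358]
ee_rot: [[-0.003, -0.132, -0.991], [-0.0, -0.991, 0.132], [-1.0, 0.0, 0.003]]
wrist_force: [1.0, 0.5, 0.5]
gripper_width: 0.005
```

```bash
python3 go.py;python3 - <<'E'
from station import viewer
import cv2,numpy as np
from h import *
q=[.5286,-.0468,np.radians(-7.28)]
S=viewer.capture("scene");T=viewer.capture("top")
for P in(S,T): print(proj(P,world(q,[[14,35,39],[14,35,27],[68,46,55],[68,62,55]])).round(1).tolist())
a=S["image"][150:270,170:330,::-1];b=T["image"][160:280,220:380,::-1]
cv2.imwrite("pics/p5.png",cv2.resize(np.vstack([a,b]),(800,1200),interpolation=cv2.INTER_CUBIC)[:600])
cv2.imwrite("pics/p6.png",cv2.resize(b,(640,480),interpolation=cv2.INTER_CUBIC))
E
```

```text
t 8.32 tcp [ 0.5435 -0.2866  0.2358] tip z mm 216.8 F [1.  0.5 0.5] w 0.005
dock xy mm [  45.2 -236. ] F dock [1.  0.6]
[[264.6, 212.0], [264.7, 216.0], [276.6, 219.9], [283.3, 218.4]]
[[281.0, 214.8], [281.0, 215.6], [279.2, 194.8], [273.6, 194.2]]
```

View pics/p5.png

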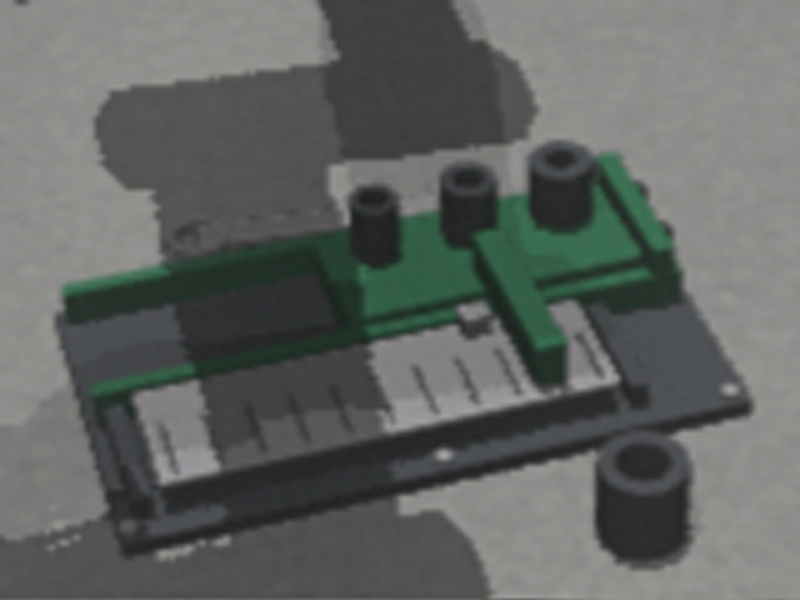

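View pics/p6.png

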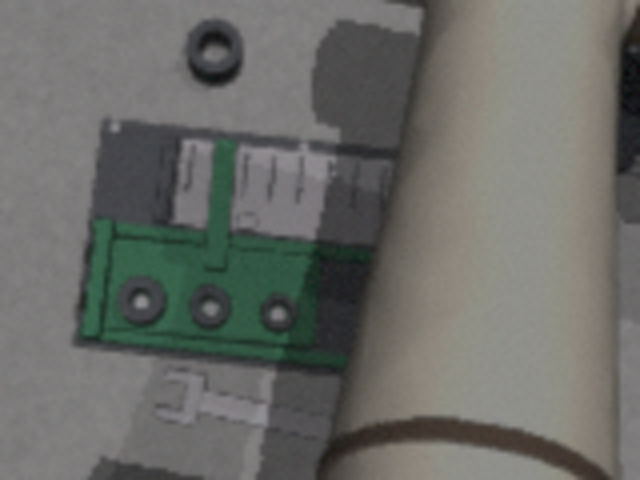

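The pin shows at crop (475,312); the prediction for fully up is (473,310). The arm tip is at (535,347)/(565,342), against a fully-home prediction of (533,350)/(566,342). All sockets are standing and the big socket and spanner haven't moved. Handing in.

```bash
python3 -c "
from station import job; print(job.finish_job())"
```

```text
the job is handed in; nothing more can be done
None
```

The carriage is docked and locked, and I handed the job in at about 8.4 s; the hand-in gives no verdict.

- **Press and push:** I pressed the bar about 11.7 mm down with shut fingers and pushed the carriage by its arm. At the end stop the force jumped from 8 N to 22 N with almost no further motion.
- **Release:** I eased back about 11 mm with the bar still held down, until the sideways force was near zero. Then I let the bar up and moved the arm away.
- **Last pictures:** The arm tip is at its fully-home position and the pin is up behind the arm, both within a pixel of the positions I predicted. All three sockets are standing on the carriage, and the big socket and spanner have not moved. The spray can, jar and screwdriver were not looked at again, but the arm met no unexpected force on the way.
- **One disagreement:** The finger's final position read about 5 mm further along than the nominal 30 mm shut-finger thickness predicted (36 against 31 mm). The shut fingers are probably thinner than that at the arm's height, and my dock fit was only good to about 2 mm. I relied on the force jump and the pictures instead.

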